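# Latch the ukulele mould shut

### The arm

A 6-joint arm with a two-finger parallel gripper is mounted at the origin on the work surface. World frame = base frame: x ahead of the robot, y to its left, z up, the work surface at z = 0. Lengths are in m, angles in rad, forces in N, time in s.
With the tool pointing down it reaches from about 0.35 to 0.775 m from the base axis. Payload 5.5 kg.
Tool frame: the origin (TCP) lies midway between the tips of the shut fingers; the grasp point (between the pads) lies 19 mm behind it; z points along the fingers, y is the line along which they close (so a half turn about z gives the same grasp; the last joint's range is limited). The gripper opens to 85 mm and grips with 20 to 120 N. Pads are 22 mm wide; open, the fingers measure 114 mm over their backs; the gripper's body (76 mm by 85 mm) begins 54 mm behind the grasp point. The pads swing forward as they close: fully open they stand 13 mm farther back than shut.
Start: joints at [0.989, 0.313, 0.046, 1.304, 0, 1.431], TCP at [0.246, 0.52, 0.231] pointing down, gripper open.
Joint ranges: [-2.76, 2.76], [-0.86, 1.69], [-1.03, 1.26], [-2.2, 2.34], [-1.47, 1.5], [-3.14, 3.14]. Speed limits (rad/s): [2.57, 2.57, 3.14, 3.14, 3.14, 3.14].

### API

Orientations are given as a unit quaternion [w, x, y, z].
In Python, from workcell import env gives the robot as it stands. The module is installed in compiled form; this text tells all that it offers.
- The arm moves only by the tool servo_tool, never from a script. Its argument "increments" is a list of rows, each an object of numbers: "grip": the closure, from 0 (fully open) to 1 (shut); "x", "y", "z": the shift along the tool's x, y, z in mm; "roll": the turn about the tool's z in degrees. In form: [{"grip": .., "x": .., "y": .., "z": .., "roll": ..}, ...]. A call has 1 to 5 rows; each row shifts and turns the commanded pose from where the row before left it, along the tool's axes as they then stand; what a row does not reach is not made up. A row lasts 1/12 s, in which the tool goes at most 41.7 mm and 7.16 degrees, less where a joint would pass 70% of its speed; a pose out of reach is approached as far as the arm can. A call is refused whole if a number of a shift passes 41.7 or a number of a turn 7.16, either way. A call with a gripper value outside its range is refused whole. The fingers move at their own pace and stop on an object; "grip_force" is the grip in N (left out, the last holds). Time passes only in rows, so rows that do not move let the fingers close. It gives the time, the measured TCP pose, the force, the opening and the grip force at its end, in the units of the state.
- env.get_state(): the state, without advancing time (a new reading comes with each control period).
- env.read_camera(name): name is "scene" or "top"; returns the picture (384x512x3 uint8, red, green, blue); there is no depth.
- env.get_calibration(name): a dict with "vertical_fov" (degrees; the focal length in pixels is half the picture's height over the tangent of half this angle, whatever the lens; pixels are square), "cx", "cy" (the principal point, pixels), "k1" (the pictures are not rectified: a ray, as slopes to the right and down, at radius r is drawn at 1 + k1 r^2 times it, then the intrinsics apply), "rvec" (rotation vector, rad) and "tvec" (3), from world to camera coordinates, as OpenCV has them. Camera axes: x right, y down, z forward; pixel columns grow to the right and rows downward; lengths in m; the calibration is good to about 2 mm. A picture is of the moment at which its call begins. get_calibration takes no time and is no camera call.
- env.hand_in(): hands the job in; it is judged then, once.
The state is a dict: "clock": time; "joint_pos": joint angles; "qvel": joint speeds; "tau": joint torques, N m; "tcp_pos": TCP position; "orientation": TCP orientation; "wrist_force": force on the tool from outside, world axes, zero at the start; "ft_torque": the same for the moment, N m; "finger_gap": finger opening in m; "grip_force": force on a finger pad.
Only numpy, scipy, OpenCV 4.12 (cv2) and the standard library are available. Lean on these libraries where they do the work, as an engineer would, in place of code of your own. Each camera call takes 0.05 s, during which the arm holds its last target. There are 200 camera calls.

### The job

The ukulele mould stands a little open at its neck end: close it with the draw latch on top. Take the wire bail over the keeper's hook, set it down behind the hook and draw it back gently until you just feel it catch under the lip, without dragging the mould shut by hand; then let it go and push the red lever back and down over centre until it snaps home and lies flat with the mould drawn shut. Do not force anything (a firm finger's push is enough) and leave the other things where they are.

Things in the scene. Friction and masses are not known exactly. Their poses are not given: they have to be found in the camera images.
- mould: Ukulele mould on a white base board screwed to the bench, origin on the bench under the latch's middle, in the seam plane. y: along the seam, from latch (neck end) to hinge (tail). x: across the seam, from the fixed half (lever) to the hinged half (keeper). Plywood tops are flat, 72 mm above the bench, solid near the latch for |y| under 45 and |x| under 116 mm.
- far_half (a joint): Opening of the hinged half, rad; 0 = shut, cork strip in the seam squeezed. Its hinge is 398 mm from the latch: 0.0126, its rest (held open by the springy bent sides), is 5 mm at the latch. It pushes back there with 6 N per mm.
- lever_pin (a point): Middle of the lever's pivot pin, which lies along y: x = -36 mm, 86 mm above the bench. On the lever, 15 mm from it (in the handle's -x direction), sits the pin of the bail.
- keeper_plate: Steel plate of the keeper, moves with the hinged half, axes like the mould's. Origin: 14.5 mm above the plywood top, 24 mm beyond the seam plane when shut (29 mm at rest): where the middle of the bail's bar lies when caught, the hook being at mid setting. The plate carries the dark hook, 22 mm wide in y; see hook_lip.
- hook_lip (a point): Lip edge of the hook at mid setting. The hook: a shelf 2.5 mm below the keeper plate's origin, from its upright (face 2.5 mm to -x) out to 24 mm in +x; the lip reaches 4 mm in +x from the upright, underside 4.2, top 7.2 mm above that origin. The bar gets under it only from +x along the shelf. A screw sets the whole hook up to 6.5 mm more in or out in x: NOT in these poses. It stays put in use.
- bail: Spring bail. Origin: middle of its pin on the lever; x axis to the bar (67 mm away), y along the bar. Two brass barrels 30 mm long, then two wires 4.4 mm thick, 43.4 mm over their outsides, joined by the bar. Its springs give only above 32 N. Stiff pin: it stays at the angle where left and rises with the lever when that swings back, unless its bar is under the lip. Moving the bar drags the lever (2 to 5 N).
- bail_bar (a point): Middle of the bail's cross bar, a 5 mm round bar along y. With the lever at its open stop (2.74) the bar reaches 44 mm beyond the seam plane at keeper height.
- handle: Red flat handle of the lever, 26 mm wide (y), 4 mm thick. Origin: the pivot pin. It reaches 52 mm from the pin in its own -x direction; its outer face (up when home, towards the keeper when standing) is 7 mm from the pin in its +z direction.
- handle_tip (a point): Middle of the handle's free end, on its outer face.
- lever (a joint): Lever angle, rad. 0 = home on its stop: handle level, pointing to -x, top 93 mm above the bench. 1.57 = upright, 2.74 = open stop, leaning over the seam. Stiff: stays where left when slack. With the bail caught it goes taut between 2.0 and 1.0, takes up to 5 to 13 N near the handle's end to push down, passes centre at about 0.12 and then snaps to 0.
- glue_bottle: Bystander: yellow glue bottle, 60 mm across, 165 mm tall. Origin at the middle of its underside.
- block_plane: Bystander: small steel block plane, 160 x 50 x 47 mm. Origin at the middle of its underside.
- tape_measure: Bystander: yellow tape measure, 65 x 36 x 62 mm. Origin at the middle of its underside.
- mallet: Bystander: hammer with a pale wooden handle, lying; origin under its middle.
- screw_jar: Bystander: jar of screws, 68 mm across, 85 mm tall. Origin at the middle of its underside.
- spool_clamp: Bystander: wooden spool clamp, 32 mm across, 95 mm tall, standing inside the mould. Origin at the middle of its underside.
- end_block: Bystander: small wooden block, 55 x 30 x 20 mm, lying inside the mould. Origin at the middle of its underside.
- offcut: Bystander: pale wood offcut, 120 x 60 x 30 mm. Origin at the middle of its underside.

How it is judged:
On the way, in this order (a step that is already met when the one before it is completed fails the run):
1. the bail's bar is down behind the keeper's hook and drawn back to it, lever still up (z of bail_bar in the frame of keeper_plate between -0.004 and 0.0035 m and x of bail_bar in the frame of keeper_plate between -0.009 and 0.009 m and value of joint lever above 0.9 rad), for 0.2 s.
2. the lever is over centre and flat, with the bail caught (value of joint lever below 0.05 rad and z of bail_bar in the frame of keeper_plate between -0.004 and 0.0035 m and x of bail_bar in the frame of keeper_plate between -0.009 and 0.009 m), for 0.2 s.
At the end, for the whole second after the job is handed in: The lever lies flat (within 0.05 rad of its stop) and still, the bail's bar is caught under the keeper's lip (within 9 mm of the keeper plate's origin along x, as the hook is set, and 3.5 mm in height), and the hinged half is drawn in to less than 0.0035 rad (1.4 mm at the latch, from 5 mm) (all of step 2 and value of joint far_half below 0.0035 rad and velocity of joint lever between -0.1 and 0.1 rad/s); the robot touches nothing.
It fails at once if the handle is pressed with more than 25 N (contact force between any of the fingers, the arm and handle above 25 N).
It fails at once if the hinged half is dragged in by more than 1.7 mm at the latch (10 N) by pulling on the bail with the hand (value of joint far_half below 0.0083 rad and contact force between the fingers and bail above 1 N and contact force between the fingers and handle below 0.5 N).
It fails at once if the bail, held in the hand, is pressed on the keeper with more than 25 N, the hand not being on the lever (contact force between bail and keeper_plate above 25 N and contact force between the fingers and bail above 1 N and contact force between the fingers and handle below 0.5 N).
It fails at once if one of the bystanders is moved by more than 20 mm (distance of any of glue_bottle, block_plane, tape_measure, mallet, screw_jar, spool_clamp, end_block, offcut from where it was at the start of the episode above 0.02 m).
It also fails if it takes over 64 s, if anything falls off the work surface, if the arm or the gripper's body presses on something with over 40 N, if the wrist force passes 120 N, or if a joint passes its speed limit or range.

## Working session

There is one attempt and no reset: what is moved stays moved. The work goes in short steps, Python scripts to look and compute and a tool call to move; the robot and the scene stay as the last step left them, time stands still between calls to the robot, and variables do not carry over. Pictures are saved under pics/ and viewed, at most 10 in all, crops included, and the job is handed in when it is done.

Besides the shell and the picture viewer there is one more tool, called after "Request:" as name([rows], argument=value, ...), one row to a line, values as JSON. servo_tool: Moves the arm, as the interface text tells. Its arguments: {"type":"object","properties":{"increments":{"type":"array"},"grip_force":{"type":"number"}},"required":["increments"]}

```bash
mkdir -p pics
cat > h.py <<'E'
import numpy as np, cv2
from scipy.spatial.transform import Rotation as R
from workcell import env
def cal(n):
    c=env.get_calibration(n); f=192/np.tan(np.radians(c["vertical_fov"])/2)
    K=np.array([[f,0,c["cx"]],[0,f,c["cy"]],[0,0,1]]); d=np.array([c["k1"],0,0,0.])
    return K,d,np.array(c["rvec"],float),np.array(c["tvec"],float)
def ray(n,px):
    K,d,r,t=cal(n); Rm=cv2.Rodrigues(r)[0]
    u=cv2.undistortPoints(np.array([[px]],float),K,d)[0,0]
    return -Rm.T@t, Rm.T@np.array([u[0],u[1],1])
def onz(n,px,z):
    o,v=ray(n,px); return o+v*(z-o[2])/v[2]
def proj(n,P):
    K,d,r,t=cal(n); return cv2.projectPoints(np.array(P,float).reshape(-1,3),r,t,K,d)[0][:,0]
def save(n,name,crop=None,s=1):
    im=env.read_camera(n)[:,:,::-1]
    if crop: x0,y0,x1,y1=crop; im=im[y0:y1,x0:x1]
    cv2.imwrite(f"pics/{name}.png",cv2.resize(im,None,fx=s,fy=s,interpolation=cv2.INTER_CUBIC))
E
python3 - <<'E'
from h import *
a=env.read_camera("top");b=env.read_camera("scene")
cv2.imwrite("pics/t0.png",cv2.resize(a[:,:,::-1],None,fx=1.5,fy=1.5));cv2.imwrite("pics/s0.png",cv2.resize(b[:,:,::-1],None,fx=1.5,fy=1.5))
for n in("top","scene"):
    o,v=ray(n,(256,192));print(n,o,v,cal(n)[0][0,0])
print(env.get_state())
E
```

```text
top [ 0.40603058 -0.01915881  1.50402252] [ 0.07588819  0.00360644 -0.99725715] 351.17706793661716
scene [ 1.1691533  -0.27297174  1.03791663] [-0.55787467  0.23195872 -0.79689735] 377.7173426375756
{'clock': 0.1, 'joint_pos': array([ 9.89410874e-01,  3.13951234e-01,  4.51015242e-02,  1.30361128e+00,
       -6.32812466e-06,  1.43119103e+00]), 'qvel': array([ 9.01677735e-06, -5.40876809e-04,  2.80529632e-03,  4.87361143e-04,
        1.72155937e-03, -1.33759381e-04]), 'tau': array([ 1.64657184e-03, -4.81725883e+01,  2.99243528e+01,  1.27433069e-02,
       -1.64252410e-04, -3.62279295e-06]), 'tcp_pos': array([0.24560125, 0.5194044 , 0.23048695]), 'orientation': array([-2.90633465e-04,  2.19098084e-01,  9.75702484e-01, -7.79945443e-04]), 'wrist_force': array([ 0.24492295, -0.0143995 ,  0.38984251]), 'ft_torque': array([-0.00238497, -0.06371936,  0.00422996]), 'grip_force': 0.0, 'finger_gap': 0.08554150709045592}
```

View pics/t0.png

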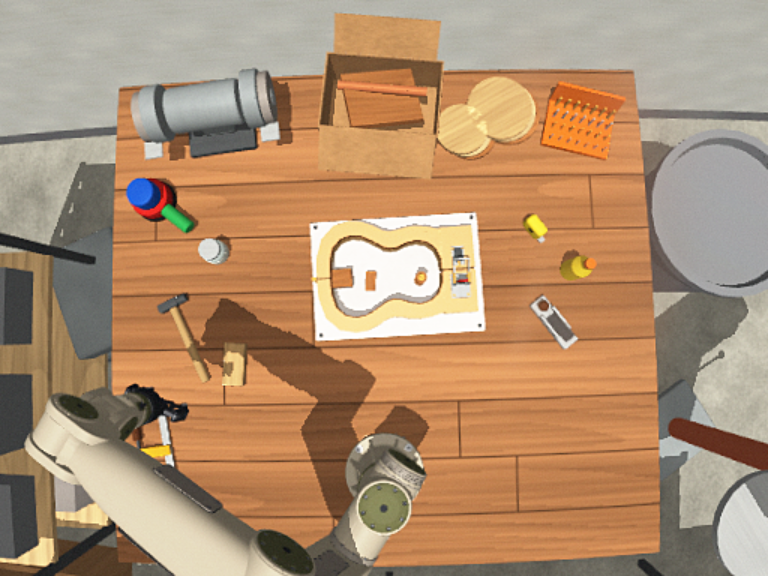

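View pics/s0.png

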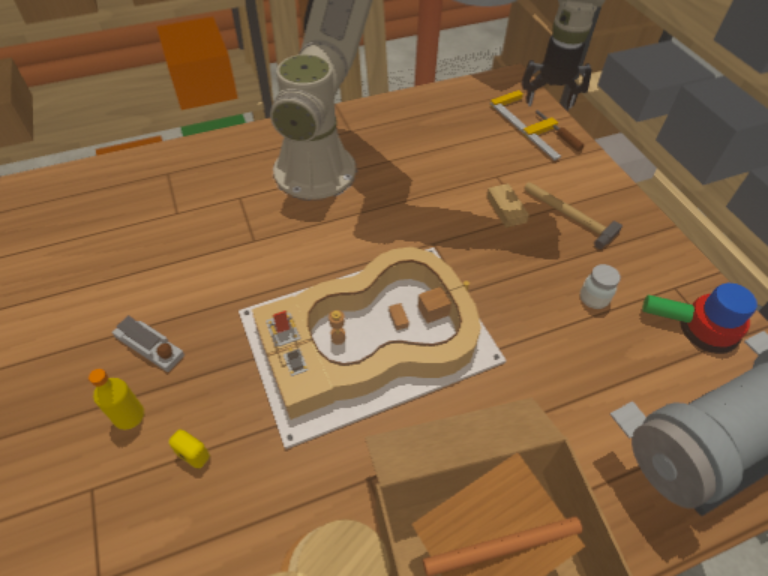

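The pictures show the latch on the mould's right (−y) end: at top (460,270)/1.5, with the red lever nearer the robot and the keeper beyond it. In the scene view it is at (287,340)/1.5. I'll zoom in on both.

Run:
```python
from h import *
a=env.read_camera("top")[155:205,282:332,::-1];b=env.read_camera("scene")[190:265,155:230,::-1]
m=np.hstack([cv2.resize(a,(400,400),interpolation=2),cv2.resize(b,(400,400),interpolation=2)])
cv2.imwrite("pics/z1.png",m)
for p in [(315,227),(475,217),(480,325),(320,335)]: print(onz("top",(p[0]/1.5,p[1]/1.5),0.0))
print(onz("top",(306.7,180),0.09), onz("top",(306.7,180),0.072))
```

```text
[0.70331873 0.18200914 0.        ]
[ 0.71994753 -0.28269516  0.        ]
[ 0.40766658 -0.28470689  0.        ]
[0.39055644 0.17248967 0.        ]
[ 0.55701748 -0.2204296   0.09      ] [ 0.55893949 -0.22299171  0.072     ]
```

View pics/z1.png

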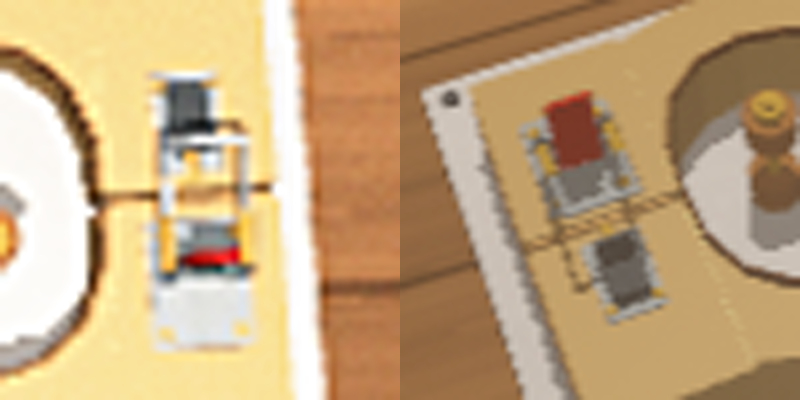

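Top crop: handle tip's red strip is at about (212,256) and the bail's bar at about (205,138), with the seam at row 190. Scene crop: the red outer face has its tip at about (567,98). The lever stands roughly upright. Next I'll triangulate and look closer at the bail.

```bash
cat >> h.py <<'E'
def tri(pt,ps):
    o1,v1=ray("top",pt);o2,v2=ray("scene",ps);v1=v1/np.linalg.norm(v1);v2=v2/np.linalg.norm(v2)
    s=np.linalg.lstsq(np.c_[v1,-v2],o2-o1,rcond=None)[0];a=o1+s[0]*v1;b=o2+s[1]*v2
    return (a+b)/2,np.linalg.norm(a-b)
E
python3 - <<'E'
from h import *
print("tip",tri((282+212/8,155+256/8),(155+167/5.33,190+98/5.33)))
a=sum(env.read_camera("top").astype(float) for _ in range(3))/3
b=sum(env.read_camera("scene").astype(float) for _ in range(3))/3
g=cv2.cvtColor(a.astype(np.uint8),cv2.COLOR_RGB2GRAY)
P=[]
for p in [(315,227),(475,217),(480,325),(320,335)]:
    x,y=int(p[0]/1.5),int(p[1]/1.5);w=255-g[y-4:y+5,x-4:x+5].astype(float);w=np.clip(w-90,0,None)
    yy,xx=np.mgrid[-4:5,-4:5];c=(x+(w*xx).sum()/w.sum(),y+(w*yy).sum()/w.sum());q=onz("top",c,0.012);P.append(q);print(c,q)
a=a[160:205,288:328,::-1].astype(np.uint8);b=b[200:255,170:220,::-1].astype(np.uint8)
cv2.imwrite("pics/z2.png",np.hstack([cv2.resize(a,(400,450),interpolation=2),cv2.resize(b,(400,440),interpolation=2)[:440] if 0 else cv2.copyMakeBorder(cv2.resize(b,(400,440),interpolation=2),0,10,0,0,0)]))
E
```

```text
tip (array([ 0.52404495, -0.22022915,  0.13852967]), np.float64(0.0013868580115075759))
(np.float64(209.34528301886792), np.float64(149.60943396226415)) [0.70860131 0.18315307 0.012     ]
(np.float64(315.991462113127), np.float64(143.16008537886873)) [ 0.72411569 -0.27795816  0.012     ]
(np.float64(321.5792079207921), np.float64(216.30693069306932)) [ 0.40899321 -0.28937189  0.012     ]
(np.float64(210.8777876895629), np.float64(223.50312221231044)) [0.390189   0.18147093 0.012     ]
```

View pics/z2.png

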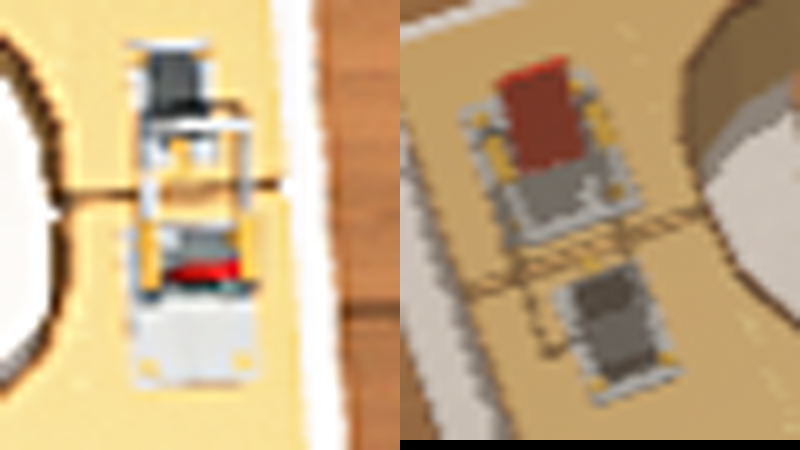

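Run:
```python
from h import *
O=np.array([.562,-.222,0]);c,s=np.cos(np.radians(2.2)),np.sin(np.radians(2.2))
M=np.array([[c,-s,0],[s,c,0],[0,0,1]])
for n,p,q in [("bar",(288+19.8,160+12.7),(170+170/8,200+225/8)),("tip",(288+20.3,160+26.8),(170+135/8,200+67/8))]:
    X,e=tri(p,q);print(n,X,e,"mould",M.T@(X-O)*1e3)
# hypotheses: project mould pts
for n,m in [("seam",(0,0,72)),("keeper",(29,0,86.5)),("pin",(-36,0,86)),("hooklip",(30.5,0,93))]:
    P=M@(np.array(m)/1e3)+O;print(n,(proj("top",P)[0]-(288,160))*10,(proj("scene",P)[0]-(170,200))*8+(400,0))
```

```text
bar [ 0.58236946 -0.22302104  0.12068879] 0.0030568142919075564 mould [ 20.31524799  -1.80222383 120.68879157]
tip [ 0.52486998 -0.21908729  0.13910696] 0.0007663675719043599 mould [-36.99083722   4.33590488 139.10695937]
seam [184.31073145 192.63879813] [577.90758902 249.4232586 ]
keeper [183.8017735  117.86942465] [597.71405738 292.00405985]
pin [195.70884837 276.94647726] [544.02259604 153.6170574 ]
hooklip [185.71942443 112.06364716] [596.96810945 286.11643141]
```

Request:
servo_tool([
  {"grip":0,"y":-41,"roll":-7},
  {"grip":0,"y":-41,"roll":-7},
  {"grip":0,"y":-41,"roll":-7},
  {"grip":0,"y":-41,"roll":-6.5},
  {"grip":0,"y":-41},
])

```text
invalid input at $.increments[0]: expected keys grip, x, y, z, roll
```

Request:
servo_tool([
  {"grip":0,"x":0,"y":0,"z":0,"roll":-7},
  {"grip":0,"x":0,"y":0,"z":0,"roll":-7},
  {"grip":0,"x":0,"y":0,"z":0,"roll":-7},
  {"grip":0,"x":0,"y":0,"z":0,"roll":-6.5},
  {"grip":0,"x":-15.3,"y":-37.6,"z":0,"roll":0},
])

```text
clock: 0.92
tcp_pos: [0.2614, 0.4868, 0.2307]
orientation: [-0.0, -0.024, 1.0, 0.002]
wrist_force: [0.7, -0.3, 0.2]
finger_gap: 0.0855
grip_force: 0.0
```

Request:
servo_tool([
  {"grip":0,"x":-15.3,"y":-37.6,"z":0,"roll":0},
  {"grip":0,"x":-15.3,"y":-37.6,"z":0,"roll":0},
  {"grip":0,"x":-15.3,"y":-37.6,"z":0,"roll":0},
  {"grip":0,"x":-15.3,"y":-37.6,"z":0,"roll":0},
  {"grip":0,"x":-15.3,"y":-37.6,"z":0,"roll":0},
])

```text
clock: 1.33
tcp_pos: [0.3465, 0.2963, 0.2315]
orientation: [0.0, -0.019, 1.0, 0.0]
wrist_force: [1.0, -0.2, 0.1]
finger_gap: 0.0854
grip_force: 0.0
```

Request:
servo_tool([
  {"grip":0,"x":-15.3,"y":-37.6,"z":0,"roll":0},
  {"grip":0,"x":-15.3,"y":-37.6,"z":0,"roll":0},
  {"grip":0,"x":-15.3,"y":-37.6,"z":0,"roll":0},
  {"grip":0,"x":-15.3,"y":-37.6,"z":0,"roll":0},
  {"grip":0,"x":-15.3,"y":-37.6,"z":0,"roll":0},
])

```text
clock: 1.75
tcp_pos: [0.4303, 0.1111, 0.2317]
orientation: [0.001, -0.019, 1.0, 0.0]
wrist_force: [1.0, 1.2, 0.8]
finger_gap: 0.0853
grip_force: 0.0
```

Request:
servo_tool([
  {"grip":0,"x":-15.3,"y":-37.6,"z":0,"roll":0},
  {"grip":0,"x":-15.3,"y":-37.6,"z":0,"roll":0},
  {"grip":0,"x":-15.3,"y":-37.6,"z":0,"roll":0},
  {"grip":0,"x":-15.3,"y":-37.6,"z":0,"roll":0},
  {"grip":0,"x":0,"y":0,"z":0,"roll":0},
])

```text
clock: 2.17
tcp_pos: [0.4999, -0.0412, 0.2311]
orientation: [0.001, -0.016, 1.0, -0.001]
wrist_force: [0.3, 0.1, 0.7]
finger_gap: 0.0856
grip_force: 0.0
```

Request:
servo_tool([
  {"grip":0,"x":-14.9,"y":-36.5,"z":0,"roll":0},
  {"grip":0,"x":-14.9,"y":-36.5,"z":0,"roll":0},
  {"grip":0,"x":-14.9,"y":-36.5,"z":0,"roll":0},
  {"grip":0,"x":-14.9,"y":-36.5,"z":0,"roll":0},
  {"grip":0,"x":-14.9,"y":-36.5,"z":0,"roll":0},
])

```text
clock: 2.58
tcp_pos: [0.5787, -0.2161, 0.2314]
orientation: [0.0, -0.019, 1.0, -0.0]
wrist_force: [1.0, 0.2, -0.6]
finger_gap: 0.0855
grip_force: 0.0
```

Request:
servo_tool([
  {"grip":0,"x":0,"y":0,"z":30,"roll":0},
  {"grip":0,"x":0,"y":0,"z":30,"roll":0},
  {"grip":0.1,"x":0,"y":0,"z":15,"roll":0},
  {"grip":0.25,"x":0,"y":0,"z":0,"roll":0},
  {"grip":0.25,"x":0,"y":0,"z":0,"roll":0},
])

```text
clock: 3.0
tcp_pos: [0.5775, -0.214, 0.1556]
orientation: [-0.001, -0.019, 1.0, 0.001]
wrist_force: [-0.2, -0.4, 0.4]
finger_gap: 0.0643
grip_force: 0.0
```

Run:
```python
from h import *
P=env.get_state()["tcp_pos"];t=proj("top",P)[0];s=proj("scene",P)[0];print(P,t,s)
a=env.read_camera("top")[150:210,278:338,::-1];b=env.read_camera("scene")[180:260,150:230,::-1]
cv2.imwrite("pics/g1.png",np.hstack([cv2.resize(a,(400,400),interpolation=2),cv2.resize(b,(400,400),interpolation=2)]))
```

```text
[ 0.57749526 -0.21403377  0.15555464] [307.19093454 172.91573358] [192.97305243 219.07948349]
```

View pics/g1.png

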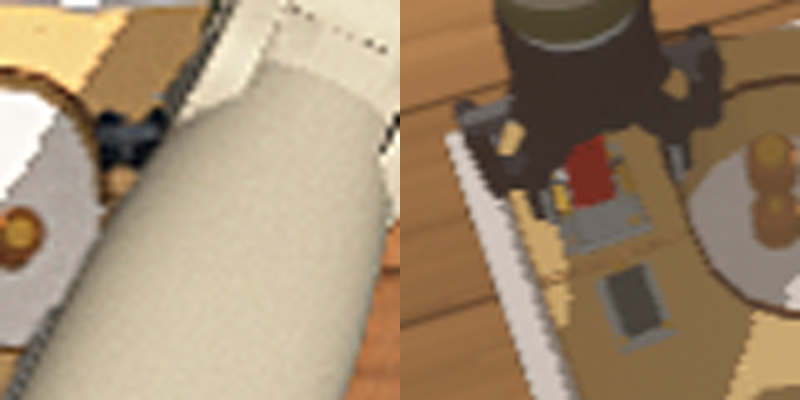

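In the scene crop the fingers straddle the latch laterally, with the handle visible between them. I'll check the bail's angle by projecting the model onto earlier pictures.

Run:
```python
from h import *
c,s=np.cos(np.radians(2.0)),np.sin(np.radians(2.0))
M=np.array([[c,-s,0],[s,c,0],[0,0,1]])
O=np.array([.560,-.222,0])
for th in (1.35,1.5,1.65):
  bp=np.array([-36-15*np.cos(th),0,86+15*np.sin(th)])
  tip=np.array([-36-52*np.cos(th)+7*np.sin(th),0,86+52*np.sin(th)+7*np.cos(th)])
  def show(n,m):
    P=M@(np.array(m)/1e3)+O;print(n,((proj("top",P)[0]-(288,160))*10).round(),((proj("scene",P)[0]-(170,200))*8+(400,0)).round())
  print(th);show("tip",tip)
  for ph in (0,15,30,45):
    d=np.array([np.cos(np.radians(ph)),0,np.sin(np.radians(ph))])
    for y in(20,-20):
      show(f" {ph} {y} barrelend",bp+30*d+[0,y,0]); show("     bar",bp+67*d+[0,y,0])
```

```text
1.35
tip [215. 282.] [521.  60.]
 0 20 barrelend [146. 216.] [612. 166.]
     bar [140. 124.] [644. 246.]
 0 -20 barrelend [245. 210.] [507. 202.]
     bar [239. 118.] [537. 283.]
 15 20 barrelend [149. 216.] [609. 152.]
     bar [146. 124.] [637. 216.]
 15 -20 barrelend [249. 210.] [503. 188.]
     bar [246. 118.] [528. 253.]
 30 20 barrelend [152. 222.] [604. 135.]
     bar [152. 136.] [626. 176.]
 30 -20 barrelend [252. 216.] [498. 171.]
     bar [253. 130.] [517. 214.]
 45 20 barrelend [155. 232.] [598. 116.]
     bar [159. 158.] [612. 131.]
 45 -20 barrelend [255. 226.] [492. 151.]
     bar [261. 152.] [503. 168.]
1.5
tip [214. 262.] [527.  77.]
 0 20 barrelend [146. 210.] [614. 170.]
     bar [140. 119.] [645. 250.]
 0 -20 barrelend [245. 204.] [508. 206.]
     bar [238. 113.] [538. 288.]
 15 20 barrelend [149. 210.] [610. 157.]
     bar [145. 119.] [639. 220.]
 15 -20 barrelend [248. 204.] [505. 193.]
     bar [245. 113.] [530. 257.]
 30 20 barrelend [152. 216.] [606. 139.]
     bar [152. 130.] [628. 181.]
 30 -20 barrelend [252. 210.] [499. 175.]
     bar [253. 124.] [519. 218.]
 45 20 barrelend [154. 226.] [600. 120.]
     bar [158. 153.] [614. 136.]
 45 -20 barrelend [255. 220.] [493. 156.]
     bar [261. 146.] [504. 173.]
1.65
tip [212. 242.] [534.  95.]
 0 20 barrelend [146. 204.] [616. 175.]
     bar [139. 113.] [647. 255.]
 0 -20 barrelend [245. 198.] [510. 211.]
     bar [238. 107.] [540. 293.]
 15 20 barrelend [148. 205.] [612. 161.]
     bar [145. 113.] [641. 225.]
 15 -20 barrelend [248. 199.] [506. 198.]
     bar [245. 107.] [532. 263.]
 30 20 barrelend [151. 210.] [608. 144.]
     bar [151. 124.] [630. 186.]
 30 -20 barrelend [251. 204.] [501. 180.]
     bar [253. 118.] [520. 223.]
 45 20 barrelend [154. 221.] [602. 125.]
     bar [158. 147.] [616. 141.]
 45 -20 barrelend [255. 215.] [495. 161.]
     bar [260. 141.] [506. 178.]
```

Model matches the pictures: lever at about 1.45, bail about 21° up, bar at world (0.584, −0.220, 0.126).

Request:
servo_tool([
  {"grip":0.25,"x":0,"y":-6,"z":12,"roll":0},
  {"grip":0.25,"x":0,"y":0,"z":15,"roll":0},
  {"grip":0.25,"x":0,"y":0,"z":15,"roll":0},
  {"grip":0.35,"x":0,"y":0,"z":0,"roll":0},
  {"grip":0.4,"x":0,"y":0,"z":0,"roll":0},
], grip_force=20)

```text
clock: 3.52
tcp_pos: [0.5781, -0.2205, 0.1141]
orientation: [-0.0, -0.019, 1.0, 0.0]
wrist_force: [-0.4, -1.2, 0.3]
finger_gap: 0.0514
grip_force: 0.0
```

Request:
servo_tool([
  {"grip":0.46,"x":0,"y":0,"z":0,"roll":0},
  {"grip":0.6,"x":0,"y":0,"z":0,"roll":0},
  {"grip":0.6,"x":0,"y":0,"z":0,"roll":0},
  {"grip":0.6,"x":0,"y":0,"z":0,"roll":0},
])

```text
clock: 3.85
tcp_pos: [0.5791, -0.22, 0.1152]
orientation: [0.001, -0.019, 1.0, 0.0]
wrist_force: [1.5, 4.9, 1.5]
finger_gap: 0.0421
grip_force: 20.7
```

Request:
servo_tool([
  {"grip":0.6,"x":-2,"y":0.8,"z":2,"roll":0},
  {"grip":0.6,"x":-3,"y":0,"z":4,"roll":0},
  {"grip":0.6,"x":-3,"y":0,"z":4,"roll":0},
  {"grip":0.6,"x":0,"y":0,"z":0,"roll":0},
])

```text
clock: 4.18
tcp_pos: [0.5862, -0.2193, 0.1029]
orientation: [-0.001, -0.019, 1.0, 0.0]
wrist_force: [-2.2, 3.0, 1.0]
finger_gap: 0.0424
grip_force: 20.9
```

Request:
servo_tool([
  {"grip":0.6,"x":-3,"y":0,"z":4,"roll":0},
  {"grip":0.6,"x":-3,"y":0,"z":4,"roll":0},
  {"grip":0.6,"x":-2,"y":0,"z":4,"roll":0},
  {"grip":0.6,"x":0,"y":0,"z":0,"roll":0},
  {"grip":0.6,"x":0,"y":0,"z":0,"roll":0},
])

```text
clock: 4.6
tcp_pos: [0.5947, -0.219, 0.0919]
orientation: [0.0, -0.019, 1.0, 0.0]
wrist_force: [-0.2, 3.0, 0.5]
finger_gap: 0.0419
grip_force: 20.2
```

Run:
```python
from h import *
st=env.get_state();P=st["tcp_pos"];print(P,st["wrist_force"],st["finger_gap"],(proj("scene",P)[0]-(160,190))*8)
b=env.read_camera("scene")[190:260,160:230,::-1]
cv2.imwrite("pics/g2.png",cv2.resize(b,(560,560),interpolation=2))
```

```text
[ 0.59471119 -0.21904145  0.09188596] [-0.22574196  2.98988388  0.5102268 ] 0.04194752731665035 [283.82010182 371.20932368]
```

View pics/g2.png

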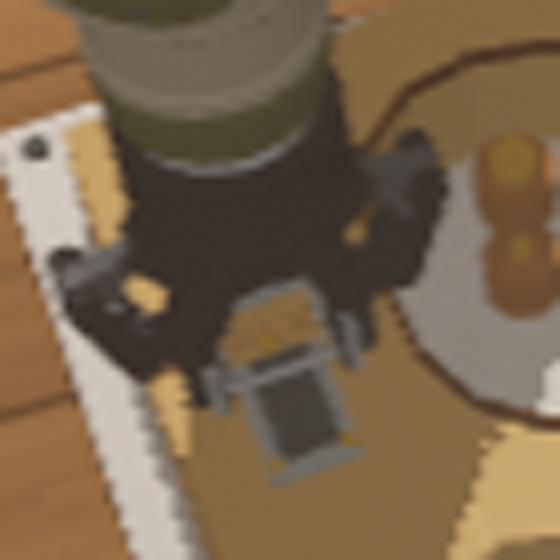

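The bar shows between the fingertips from (225,378) to (335,350) in the crop, just above the hook's near end.

Run:
```python
from h import *
c,s=np.cos(np.radians(2.0)),np.sin(np.radians(2.0))
M=np.array([[c,-s,0],[s,c,0],[0,0,1]]);O=np.array([.560,-.2205,0])
for z in (.098,.103,.108): print(z,(M.T@(onz("scene",(160+281/8,190+364/8),z)-O))*1e3)
for p,z in [((335,465),.084),((262,395),.084),((360,450),.0735),((275,480),.0735),((325,420),.09)]: print(p,(M.T@(onz("scene",(160+p[0]/8,190+p[1]/8),z)-O))*1e3)
print(M.T@(env.get_state()["tcp_pos"]-O)*1e3)
```

```text
0.098 [35.20856802 -0.24879633 98.        ]
0.103 [ 38.25002081  -0.63952313 103.        ]
0.108 [ 41.2914736   -1.03024993 108.        ]
(335, 465) [73.64701697  5.82006896 84.        ]
(262, 395) [36.3744808  -9.41706054 84.        ]
(360, 450) [65.46414204 16.91487245 73.5       ]
(275, 480) [ 65.22997769 -14.97880889  73.5       ]
(325, 420) [58.41400277  7.759875   90.        ]
[34.75199401  0.2406739  92.17179476]
```

Request:
servo_tool([
  {"grip":0.6,"x":-2,"y":0,"z":2,"roll":0},
  {"grip":0.6,"x":-1.5,"y":0,"z":3,"roll":0},
  {"grip":0.6,"x":0,"y":0,"z":0,"roll":0},
  {"grip":0.6,"x":0,"y":0,"z":0,"roll":0},
])

```text
clock: 4.98
tcp_pos: [0.5982, -0.219, 0.0873]
orientation: [0.0, -0.019, 1.0, -0.0]
wrist_force: [-0.9, 2.2, 2.1]
finger_gap: 0.0424
grip_force: 20.2
```

Request:
servo_tool([
  {"grip":0.6,"x":-0.5,"y":0,"z":2,"roll":0},
  {"grip":0.6,"x":0,"y":0,"z":2,"roll":0},
  {"grip":0.6,"x":0,"y":0,"z":0,"roll":0},
  {"grip":0.6,"x":0,"y":0,"z":0,"roll":0},
])

```text
clock: 5.32
tcp_pos: [0.5989, -0.219, 0.0833]
orientation: [0.001, -0.019, 1.0, 0.0]
wrist_force: [1.3, 3.7, 1.1]
finger_gap: 0.0419
grip_force: 20.2
```

Request:
servo_tool([
  {"grip":0.6,"x":0,"y":0,"z":1.5,"roll":0},
  {"grip":0.6,"x":0,"y":0,"z":1.5,"roll":0},
  {"grip":0.6,"x":0,"y":0,"z":0,"roll":0},
  {"grip":0.6,"x":0,"y":0,"z":0,"roll":0},
])

```text
clock: 5.65
tcp_pos: [0.5989, -0.219, 0.0804]
orientation: [0.001, -0.019, 1.0, -0.0]
wrist_force: [3.0, 4.6, 0.8]
finger_gap: 0.0422
grip_force: 20.3
```

Request:
servo_tool([
  {"grip":0.6,"x":0,"y":0,"z":1.5,"roll":0},
  {"grip":0.6,"x":0,"y":0,"z":1,"roll":0},
  {"grip":0.6,"x":0,"y":0,"z":0,"roll":0},
  {"grip":0.6,"x":0,"y":0,"z":0,"roll":0},
])

```text
clock: 5.98
tcp_pos: [0.5988, -0.2191, 0.0788]
orientation: [0.001, -0.019, 1.0, -0.0]
wrist_force: [0.2, 3.8, 6.5]
finger_gap: 0.0421
grip_force: 20.7
```

Contact on the shelf (fz rose to 6.5 N, and x rules out the lip). Now I draw back gently.

Request:
servo_tool([
  {"grip":0.6,"x":1.2,"y":0,"z":0,"roll":0},
  {"grip":0.6,"x":1.2,"y":0,"z":0,"roll":0},
  {"grip":0.6,"x":0,"y":0,"z":0,"roll":0},
  {"grip":0.6,"x":0,"y":0,"z":0,"roll":0},
])

```text
clock: 6.32
tcp_pos: [0.598, -0.2192, 0.0789]
orientation: [0.002, -0.019, 1.0, -0.0]
wrist_force: [6.0, 4.7, 3.6]
finger_gap: 0.0418
grip_force: 20.7
```

Request:
servo_tool([
  {"grip":0.6,"x":1,"y":0,"z":0,"roll":0},
  {"grip":0.6,"x":1,"y":0,"z":0,"roll":0},
  {"grip":0.6,"x":0,"y":0,"z":0,"roll":0},
  {"grip":0.6,"x":0,"y":0,"z":0,"roll":0},
])

```text
clock: 6.65
tcp_pos: [0.5962, -0.2194, 0.079]
orientation: [0.002, -0.019, 1.0, -0.0]
wrist_force: [6.0, 4.1, 3.4]
finger_gap: 0.042
grip_force: 20.9
```

Request:
servo_tool([
  {"grip":0.6,"x":1,"y":0,"z":0,"roll":0},
  {"grip":0.6,"x":1,"y":0,"z":0,"roll":0},
  {"grip":0.6,"x":0,"y":0,"z":0,"roll":0},
  {"grip":0.6,"x":0,"y":0,"z":0,"roll":0},
])

```text
clock: 6.98
tcp_pos: [0.5939, -0.2194, 0.0789]
orientation: [0.002, -0.019, 1.0, -0.0]
wrist_force: [5.1, 4.7, 3.3]
finger_gap: 0.0425
grip_force: 21.1
```

Request:
servo_tool([
  {"grip":0.6,"x":1,"y":0,"z":0,"roll":0},
  {"grip":0.6,"x":1,"y":0,"z":0,"roll":0},
  {"grip":0.6,"x":0,"y":0,"z":0,"roll":0},
  {"grip":0.6,"x":0,"y":0,"z":0,"roll":0},
])

```text
clock: 7.32
tcp_pos: [0.5915, -0.2194, 0.0787]
orientation: [0.002, -0.019, 1.0, -0.0]
wrist_force: [4.4, 4.5, 3.4]
finger_gap: 0.0422
grip_force: 21.4
```

Request:
servo_tool([
  {"grip":0.6,"x":1,"y":0,"z":0,"roll":0},
  {"grip":0.6,"x":0.7,"y":0,"z":0,"roll":0},
  {"grip":0.6,"x":0,"y":0,"z":0,"roll":0},
  {"grip":0.6,"x":0,"y":0,"z":0,"roll":0},
])

```text
clock: 7.65
tcp_pos: [0.5902, -0.2194, 0.0788]
orientation: [0.002, -0.019, 1.0, -0.0]
wrist_force: [5.2, 5.1, 3.6]
finger_gap: 0.0424
grip_force: 21.4
```

Request:
servo_tool([
  {"grip":0.6,"x":1,"y":0,"z":0,"roll":0},
  {"grip":0.6,"x":0.7,"y":0,"z":0,"roll":0},
  {"grip":0.6,"x":0,"y":0,"z":0,"roll":0},
  {"grip":0.6,"x":0,"y":0,"z":0,"roll":0},
])

```text
clock: 7.98
tcp_pos: [0.5895, -0.2194, 0.0788]
orientation: [0.003, -0.019, 1.0, -0.0]
wrist_force: [8.1, 5.5, 1.8]
finger_gap: 0.0421
grip_force: 21.3
```

Request:
servo_tool([
  {"grip":0.6,"x":0.8,"y":0,"z":0,"roll":0},
  {"grip":0.6,"x":0,"y":0,"z":0,"roll":0},
  {"grip":0.6,"x":0,"y":0,"z":0,"roll":0},
])

```text
clock: 8.23
tcp_pos: [0.5892, -0.2195, 0.0789]
orientation: [0.004, -0.019, 1.0, -0.0]
wrist_force: [9.2, 5.7, 0.2]
finger_gap: 0.0421
grip_force: 21.3
```

It has caught. I'll ease off, release, lift and look.

Request:
servo_tool([
  {"grip":0.6,"x":-1.2,"y":0,"z":0,"roll":0},
  {"grip":0.45,"x":0,"y":0,"z":0,"roll":0},
  {"grip":0.3,"x":0,"y":0,"z":0,"roll":0},
  {"grip":0.25,"x":0,"y":0,"z":0,"roll":0},
  {"grip":0.2,"x":0,"y":0,"z":0,"roll":0},
])

```text
clock: 8.65
tcp_pos: [0.5863, -0.2199, 0.0774]
orientation: [-0.001, -0.019, 1.0, -0.0]
wrist_force: [0.8, -0.8, 0.2]
finger_gap: 0.0683
grip_force: 0.0
```

Request:
servo_tool([
  {"grip":0.2,"x":0,"y":0,"z":-15,"roll":0},
  {"grip":0.2,"x":0,"y":0,"z":-30,"roll":0},
  {"grip":0.2,"x":-20,"y":0,"z":-35,"roll":0},
  {"grip":0.5,"x":-20,"y":0,"z":-20,"roll":0},
  {"grip":1,"x":-10,"y":0,"z":0,"roll":0},
])

```text
clock: 9.07
tcp_pos: [0.6406, -0.2192, 0.1839]
orientation: [0.004, -0.019, 1.0, -0.002]
wrist_force: [0.2, -0.5, 0.9]
finger_gap: 0.0451
grip_force: 0.0
```

Run:
```python
from h import *
st=env.get_state();print(st["tcp_pos"],st["wrist_force"])
a=env.read_camera("top")[155:205,282:332,::-1];b=env.read_camera("scene")[195:250,165:220,::-1]
cv2.imwrite("pics/g3.png",np.hstack([cv2.resize(a,(300,300),interpolation=2),cv2.resize(b,(495,495),interpolation=2)[:300]]) if 0 else cv2.resize(b,(550,550),interpolation=2))
c,s=np.cos(np.radians(2.0)),np.sin(np.radians(2.0))
M=np.array([[c,-s,0],[s,c,0],[0,0,1]]);O=np.array([.560,-.2205,0])
for th in (1.8,2,2.2,2.4):
  for y in (13,-13):
    t=np.array([-36-52*np.cos(th)+7*np.sin(th),y,86+52*np.sin(th)+7*np.cos(th)]);print(th,y,((proj("scene",M@(t/1e3)+O)[0]-(165,195))*10).round(),t.round())
```

```text
[ 0.6405734  -0.21917926  0.18386871] [ 0.22698653 -0.52830437  0.91701715]
1.8 13 [275. 177.] [-17.  13. 135.]
1.8 -13 [187. 206.] [-17. -13. 135.]
2 13 [287. 211.] [ -8.  13. 130.]
2 -13 [199. 241.] [ -8. -13. 130.]
2.2 13 [298. 246.] [  0.  13. 124.]
2.2 -13 [211. 275.] [  0. -13. 124.]
2.4 13 [308. 279.] [  7.  13. 116.]
2.4 -13 [221. 309.] [  7. -13. 116.]
```

View pics/g3.png

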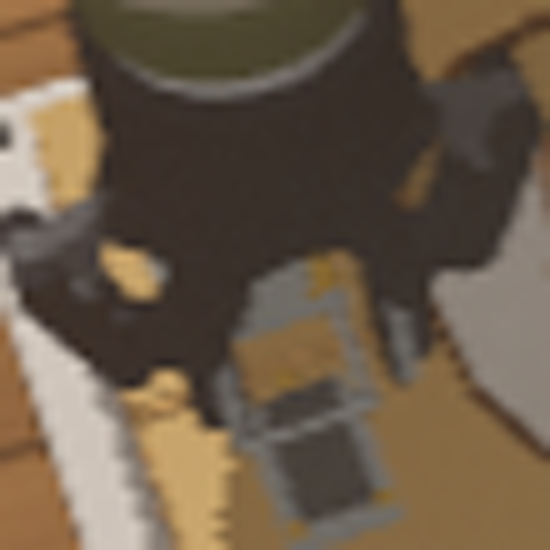

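Bar lies across the hook at (240,445)-(385,400), with the hook showing on both sides. It is consistent with being caught. Now I bring the shut fingers to the keeper side of the handle tip.

Request:
servo_tool([
  {"grip":1,"x":5,"y":0,"z":15,"roll":0},
  {"grip":1,"x":15,"y":0,"z":20,"roll":0},
  {"grip":1,"x":20,"y":0,"z":15,"roll":0},
  {"grip":1,"x":12,"y":0,"z":5,"roll":0},
  {"grip":1,"x":0,"y":0,"z":0,"roll":0},
])

```text
clock: 9.58
tcp_pos: [0.5794, -0.2183, 0.1193]
orientation: [-0.004, -0.018, 1.0, 0.002]
wrist_force: [0.1, -0.0, -0.5]
finger_gap: -0.0
grip_force: 0.0
```

Request:
servo_tool([
  {"grip":1,"x":4,"y":0,"z":0,"roll":0},
  {"grip":1,"x":4,"y":0,"z":0,"roll":0},
  {"grip":1,"x":4,"y":0,"z":0,"roll":0},
  {"grip":1,"x":0,"y":0,"z":0,"roll":0},
])

```text
clock: 9.92
tcp_pos: [0.5728, -0.2201, 0.1233]
orientation: [0.0, -0.019, 1.0, -0.0]
wrist_force: [1.0, 0.5, -0.5]
finger_gap: -0.0001
grip_force: 0.0
```

Request:
servo_tool([
  {"grip":1,"x":4,"y":0,"z":0,"roll":0},
  {"grip":1,"x":4,"y":0,"z":0,"roll":0},
  {"grip":1,"x":3,"y":0,"z":0,"roll":0},
  {"grip":1,"x":0,"y":0,"z":0,"roll":0},
])

```text
clock: 10.25
tcp_pos: [0.5614, -0.2203, 0.1229]
orientation: [-0.0, -0.019, 1.0, 0.0]
wrist_force: [0.2, 0.2, 0.0]
finger_gap: -0.0003
grip_force: 0.0
```

Request:
servo_tool([
  {"grip":1,"x":3,"y":0,"z":0,"roll":0},
  {"grip":1,"x":3,"y":0,"z":0,"roll":0},
  {"grip":1,"x":0,"y":0,"z":0,"roll":0},
  {"grip":1,"x":0,"y":0,"z":0,"roll":0},
])

```text
clock: 10.58
tcp_pos: [0.5573, -0.2208, 0.1238]
orientation: [0.002, -0.019, 1.0, -0.0]
wrist_force: [5.7, 0.7, 3.7]
finger_gap: -0.0005
grip_force: 2.4
```

Request:
servo_tool([
  {"grip":1,"x":3,"y":0,"z":0,"roll":0},
  {"grip":1,"x":2,"y":0,"z":0,"roll":0},
  {"grip":1,"x":0,"y":0,"z":0,"roll":0},
  {"grip":1,"x":0,"y":0,"z":0,"roll":0},
])

```text
clock: 10.92
tcp_pos: [0.5531, -0.2213, 0.1242]
orientation: [0.002, -0.019, 1.0, -0.001]
wrist_force: [6.6, 0.3, 5.5]
finger_gap: 0.0003
grip_force: 3.2
```

Request:
servo_tool([
  {"grip":1,"x":2.5,"y":0,"z":-1.5,"roll":0},
  {"grip":1,"x":2.5,"y":0,"z":-1.5,"roll":0},
  {"grip":1,"x":2.5,"y":0,"z":-1.5,"roll":0},
  {"grip":1,"x":2.5,"y":0,"z":-1,"roll":0},
  {"grip":1,"x":0,"y":0,"z":0,"roll":0},
])

```text
clock: 11.33
tcp_pos: [0.5422, -0.2214, 0.1278]
orientation: [0.001, -0.019, 1.0, -0.0]
wrist_force: [7.8, 0.1, -4.9]
finger_gap: 0.0001
grip_force: 4.0
```

Request:
servo_tool([
  {"grip":1,"x":2.5,"y":0,"z":-0.5,"roll":0},
  {"grip":1,"x":2.5,"y":0,"z":0,"roll":0},
  {"grip":1,"x":2.5,"y":0,"z":0,"roll":0},
  {"grip":1,"x":2.5,"y":0,"z":0,"roll":0},
  {"grip":1,"x":0,"y":0,"z":0,"roll":0},
])

```text
clock: 11.75
tcp_pos: [0.5331, -0.2218, 0.1285]
orientation: [0.002, -0.019, 1.0, -0.0]
wrist_force: [9.2, 0.1, -5.4]
finger_gap: 0.0004
grip_force: 4.3
```

Request:
servo_tool([
  {"grip":1,"x":2.5,"y":0,"z":0.2,"roll":0},
  {"grip":1,"x":2.5,"y":0,"z":0.4,"roll":0},
  {"grip":1,"x":2.5,"y":0,"z":0.6,"roll":0},
  {"grip":0.99,"x":0,"y":0,"z":0,"roll":0},
])

```text
clock: 12.08
tcp_pos: [0.5261, -0.2222, 0.1278]
orientation: [0.003, -0.019, 1.0, -0.0]
wrist_force: [9.7, -0.1, -1.2]
finger_gap: 0.0007
grip_force: 4.2
```

Request:
servo_tool([
  {"grip":1,"x":2.5,"y":0,"z":0.8,"roll":0},
  {"grip":1,"x":2.5,"y":0,"z":0.8,"roll":0},
  {"grip":1,"x":2.5,"y":0,"z":1,"roll":0},
  {"grip":1,"x":0,"y":0,"z":0,"roll":0},
])

```text
clock: 12.42
tcp_pos: [0.5186, -0.2225, 0.1256]
orientation: [0.003, -0.019, 1.0, -0.0]
wrist_force: [9.4, 1.8, -0.9]
finger_gap: -0.0001
grip_force: 4.0
```

Request:
servo_tool([
  {"grip":1,"x":2.5,"y":0,"z":1.2,"roll":0},
  {"grip":1,"x":2.5,"y":0,"z":1.4,"roll":0},
  {"grip":1,"x":2.3,"y":0,"z":1.6,"roll":0},
  {"grip":1,"x":0,"y":0,"z":0,"roll":0},
])

```text
clock: 12.75
tcp_pos: [0.5108, -0.2228, 0.1217]
orientation: [0.002, -0.019, 1.0, -0.0]
wrist_force: [6.3, 0.4, 2.0]
finger_gap: -0.0001
grip_force: 3.5
```

Request:
servo_tool([
  {"grip":1,"x":2.2,"y":0,"z":1.8,"roll":0},
  {"grip":1,"x":2.1,"y":0,"z":1.9,"roll":0},
  {"grip":1,"x":2,"y":0,"z":2,"roll":0},
  {"grip":1,"x":0,"y":0,"z":0,"roll":0},
])

```text
clock: 13.08
tcp_pos: [0.5035, -0.2231, 0.1159]
orientation: [0.001, -0.019, 1.0, -0.001]
wrist_force: [4.5, 0.2, 3.7]
finger_gap: 0.0004
grip_force: 2.9
```

Run:
```python
from h import *
b=env.read_camera("scene")[195:250,165:220,::-1]
cv2.imwrite("pics/g4.png",cv2.resize(b,(550,550),interpolation=2))
```

```text
(no output)
```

View pics/g4.png

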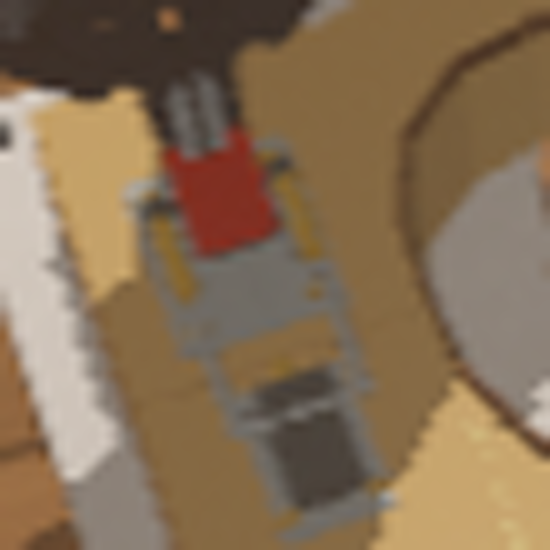

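The fingers rest on the red handle. The bail is straight and its bar sits in the hook at (240,425)-(370,385), so it is caught. I keep pushing down.

Request:
servo_tool([
  {"grip":1,"x":1.8,"y":0,"z":2.2,"roll":0},
  {"grip":1,"x":1.6,"y":0,"z":2.3,"roll":0},
  {"grip":1,"x":1.4,"y":0,"z":2.5,"roll":0},
  {"grip":1,"x":0,"y":0,"z":0,"roll":0},
])

```text
clock: 13.47
tcp_pos: [0.497, -0.2232, 0.1079]
orientation: [-0.001, -0.019, 1.0, -0.0]
wrist_force: [0.8, -0.8, 3.1]
finger_gap: -0.0002
grip_force: 1.5
```

Request:
servo_tool([
  {"grip":1,"x":1.3,"y":0,"z":2.5,"roll":0},
  {"grip":1,"x":1.2,"y":0,"z":2.5,"roll":0},
  {"grip":1,"x":1,"y":0,"z":2.5,"roll":0},
  {"grip":1,"x":0,"y":0,"z":0,"roll":0},
])

```text
clock: 13.8
tcp_pos: [0.4929, -0.2226, 0.0995]
orientation: [-0.001, -0.019, 1.0, 0.001]
wrist_force: [1.0, -0.3, 0.7]
finger_gap: -0.0001
grip_force: 0.3
```

Request:
servo_tool([
  {"grip":1,"x":0.8,"y":0,"z":2.3,"roll":0},
  {"grip":1,"x":0.5,"y":0,"z":2,"roll":0},
  {"grip":1,"x":0,"y":0,"z":0,"roll":0},
  {"grip":1,"x":0,"y":0,"z":0,"roll":0},
])

```text
clock: 14.13
tcp_pos: [0.4924, -0.2226, 0.0957]
orientation: [-0.0, -0.019, 1.0, 0.001]
wrist_force: [-1.1, 0.6, -0.6]
finger_gap: -0.0002
grip_force: 0.0
```

Request:
servo_tool([
  {"grip":1,"x":0,"y":0,"z":1.5,"roll":0},
  {"grip":1,"x":0,"y":0,"z":1.2,"roll":0},
  {"grip":1,"x":0,"y":0,"z":0,"roll":0},
  {"grip":1,"x":0,"y":0,"z":0,"roll":0},
])

```text
clock: 14.47
tcp_pos: [0.4928, -0.2229, 0.0934]
orientation: [-0.0, -0.019, 1.0, 0.0]
wrist_force: [-0.1, 0.5, -0.8]
finger_gap: -0.0005
grip_force: 0.0
```

Request:
servo_tool([
  {"grip":1,"x":0,"y":0,"z":0.8,"roll":0},
  {"grip":1,"x":0,"y":0,"z":0,"roll":0},
  {"grip":1,"x":0,"y":0,"z":0,"roll":0},
])

```text
clock: 14.72
tcp_pos: [0.4929, -0.223, 0.0931]
orientation: [0.0, -0.019, 1.0, -0.0]
wrist_force: [0.3, 0.8, 2.3]
finger_gap: 0.0
grip_force: 1.2
```

Touching at z = 0.093, the home height. I'll retreat and check.

Request:
servo_tool([
  {"grip":1,"x":0,"y":0,"z":-15,"roll":0},
  {"grip":1,"x":0,"y":0,"z":-30,"roll":0},
  {"grip":1,"x":20,"y":0,"z":-30,"roll":0},
  {"grip":1,"x":30,"y":0,"z":-20,"roll":0},
  {"grip":1,"x":0,"y":0,"z":0,"roll":0},
])

```text
clock: 15.13
tcp_pos: [0.4412, -0.2255, 0.192]
orientation: [0.001, -0.019, 1.0, -0.002]
wrist_force: [-0.3, 0.1, -0.4]
finger_gap: 0.0001
grip_force: 0.0
```

Run:
```python
from h import *
b=env.read_camera("scene")[195:250,165:220,::-1]
cv2.imwrite("pics/g5.png",cv2.resize(b,(550,550),interpolation=2));print(env.get_state()["wrist_force"])
```

```text
[-0.18486292  0.44894724  0.93082355]
```

View pics/g5.png

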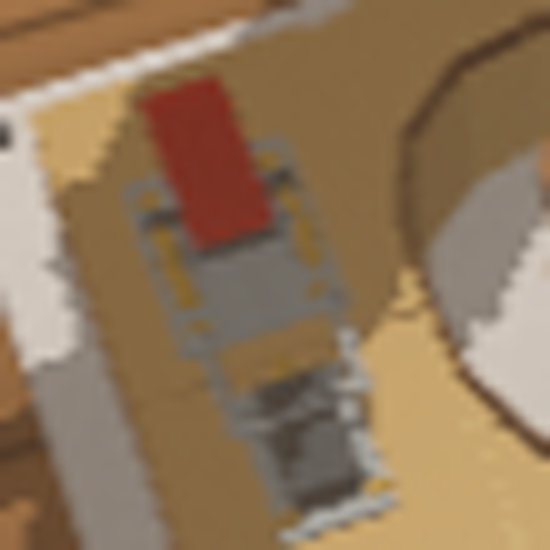

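The handle lies flat (150,90)-(270,240), and the bar is in the hook at about (300,405). The latch is home.

```bash
python3 -c "
from workcell import env
print(env.hand_in())"
```

```text
the job is handed in; nothing more can be done
None
```

The latch is closed and the job handed in: the lever lies flat, the bail's bar appears caught in the keeper's hook in the last picture, and the arm is clear; the judge's verdict and the exact seam gap were not reported.

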